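# Put the wiped-down turntable display back together from the pile

## Task

The display pieces were piled up while the turntable was wiped. Take the pile apart from the top and set every piece the way up it is now, centred and let go, on its own stand on the turntable: the teal die on the black square plinth, the white dice cup (mouth still down) on the round cork coaster, the walnut hexagonal dice case in the walnut hexagonal tray, turned to match so that it drops fully in and sits flat, and the grey tracker wheel on the blue cloth pad. Do not topple the pile or tip any piece over, set the ceramic cup down rather than dropping it, and leave the hourglass standing where it is in the middle of the turntable.

Things in the scene. Friction and masses are not known exactly. Their poses are not given: they have to be found in the camera images.
- die: Chunky teal acrylic six-sided die with white pips, a 40 mm cube with its edges rounded by 3 mm, 75 g. Top of the pile: it lies flat on the upturned base of the cup. Origin at the centre of its underside; z up, x and y square to its side faces.
- cup: Bone-white ceramic dice cup standing upside down (mouth down) on the case, second from the top. 82 mm tall; outside diameter 64 mm at the mouth (below), tapering evenly to 60 mm just under its closed flat base (above, 58 mm); walls 4 mm; about 200 g. Two thin tan bands run round it near the mouth. Origin at the centre of the mouth plane, the underside as it stands; z up.
- case: Dark walnut hexagonal dice case with a thin brass line round it, third from the top, lying on the wheel. Its foot is a hexagonal flange 80 mm across flats and 8 mm thick; on it stands the hexagonal body, 62 mm across flats, from 8 to 36 mm above the underside, to be held by two opposite flats. About 170 g. Foot and body are turned alike: flats face +x and -x of the case and every 60 degrees from there. Origin at the centre of the underside; z up.
- wheel: Matte grey plastic initiative tracker wheel, at the bottom of the pile on the shelf top: a flat ring 108 mm in diameter and 8 mm thick with coloured markers round its rim, and on it a round knurled dial 64 mm in diameter, from 8 to 32 mm above the underside, to be held by the dial. One piece, about 160 g; the dial does not turn. Origin at the centre of the underside; z up.
- plinth: Black square acrylic plinth fixed on the turntable, 68 x 68 mm, 22 mm high: the die's stand. Origin at the centre of its underside, on the turntable plate; the top is 22 mm above.
- coaster: Round cork coaster fixed on the turntable, 86 mm in diameter, 6 mm thick: the cup's stand. Origin at the centre of its underside; the top is 6 mm above.
- tray: Walnut tray fixed on the turntable, with a hexagonal well 87 mm across flats (so the case's foot has 3.5 mm all round) and a rim 5 mm thick: the case's stand. The well's floor is 4 mm and the top of its rim 11 mm above the tray's underside. Flats face +x and -x of the tray and every 60 degrees from there. Origin at the centre of its underside; z up.
- pad: Blue cloth-covered square pad fixed on the turntable, 100 x 100 mm, 6 mm thick: the wheel's stand. Origin at the centre of its underside; the top is 6 mm above.
- hourglass: Bronze hourglass frame with round end plates 54 mm in diameter, 105 mm tall, 250 g, standing loose in the middle of the turntable; it stays there. Origin at the centre of its underside; z up.
- turntable: Steel display turntable, switched off and fixed: a round plate 330 mm in diameter, its top 40 mm above the shelf top. The four stands are set round it, about 106 mm from its centre and 150 mm from one another. Origin at its centre on the shelf top; z up.

How it is judged (in metres and radians):
At the end, for the whole second after the job is handed in: All released and at rest: die on plinth, cup mouth down on coaster, wheel on pad, each within 13 mm of the stand's centre, level within 0.1 rad; case on the floor of the hexagonal tray, within 8 mm and 0.05 rad; hourglass upright within 15 mm of where it stood (horizontal distance between die and plinth below 0.013 m and z of die in the frame of plinth between 0.019 and 0.026 m and angle between each of die, cup, wheel, hourglass's own z axis and vertical below 0.1 rad and horizontal distance between cup and coaster below 0.013 m and z of cup in the frame of coaster between 0.003 and 0.01 m and horizontal distance between case and tray below 0.008 m and z of case in the frame of tray between 0.001 and 0.0065 m and angle between case's own z axis and vertical below 0.05 rad and horizontal distance between wheel and pad below 0.013 m and z of wheel in the frame of pad between 0.003 and 0.01 m and distance of hourglass from where it was at the start of the episode below 0.015 m and linear speed of each of die, cup, case, wheel, hourglass below 0.02 m/s); the robot touches nothing.
It fails at once if a piece of the pile is tipped over (leans more than 0.7 rad) (angle between any of die, cup, case, wheel's own z axis and vertical above 0.7 rad).
It fails at once if the hourglass is knocked over (angle between hourglass's own z axis and vertical above 0.5 rad).
It fails at once if the ceramic cup is dropped (faster than 0.65 m/s within 30 mm above its coaster) (horizontal distance between cup and coaster below 0.04 m and z of cup in the frame of coaster below 0.036 m and linear speed of cup above 0.65 m/s).
It also fails if it takes over 106 s, if anything falls off the work surface, if the arm or the gripper's body presses on something with over 40 N, if the wrist force passes 120 N, or if a joint passes its speed limit or range.

## Robot

A 6-joint arm with a two-finger parallel gripper is mounted at the origin on the work surface. World frame = base frame: x ahead of the robot, y to its left, z up, the work surface at z = 0. Lengths are in mm, angles in rad, forces in N, time in s.
With the tool pointing down it reaches from about 275 to 750 mm from the base axis. Payload 10.2 kg.
Tool frame: the origin (TCP) lies between the finger pads; the fingertips stand 17 mm ahead of it and the grasp point (between the pads) lies 2 mm behind it (tips_ahead is the distance from the TCP to the fingertips, in mm); z points along the fingers, y is the line along which they close (so a half turn about z gives the same grasp; the last joint's range is limited). The gripper opens to 85 mm and grips with 20 to 120 N. Pads are 22 mm wide; open, the fingers measure 114 mm over their backs; the gripper's body (76 mm by 85 mm) begins 54 mm behind the grasp point. The pads swing forward as they close: fully open they stand 13 mm farther back than shut.
Start: joints at [0.989, 0.313, 1.498, -0, 1.331, -0.223], TCP at [184.367, 491.569, 248.294] pointing down, gripper open.
Joint ranges: [-2.94, 2.94], [-0.97, 2.17], [0.19, 2.56], [-1.23, 4.37], [0.02, 3.11], [-2.88, 2.88]. Speed limits (rad/s): [2.39, 2.39, 3.01, 3.14, 3.14, 3.14].

## Interface

Orientations are given as a unit quaternion [w, x, y, z].
In Python, from rig import sense, capture, finish_job, boxes_of, tips_ahead gives the robot as it stands.
- The arm moves only by the tool drive_tool, never from a script. Its argument "commands" is text: rows parted by semicolons, each of 7 numbers parted by spaces: the shift along the world's x, y, z in units of 0.1 m (1.0 is 0.1 m), then the turn, a rotation vector about the world's x, y, z in units of pi/4 rad (1.0 is pi/4 rad), then the opening in per cent of the stroke, from 0 (shut) to 100 (fully open). A call has 1 to 20 rows; each row shifts and turns the commanded pose from where the row before left it; what a row does not reach is not made up. A row lasts 1/12 s, in which the tool goes at most 41.7 mm and 7.16 degrees, less where a joint would pass 70% of its speed; a pose out of reach is approached as far as the arm can. A call with a number of a shift or a turn outside -1 to 1 is refused whole. A call with a gripper value outside its range is refused whole. The fingers move at their own pace and stop on an object; "force" is the grip in N (left out, the last holds). Time passes only in rows, so rows that do not move let the fingers close. It gives the time, the measured TCP pose, the force, the opening and the grip force at its end, in the units of the state.
- sense(): the state, without advancing time (a new reading comes with each control period).
- capture(name): name is "side" or "top" or "wrist"; returns a dict with "pixels" (384x512x3 uint8, blue, green, red), "fov_y" (degrees; the focal length in pixels is half the picture's height over the tangent of half this angle, whatever the lens; pixels are square), "cx", "cy" (the principal point, pixels), "position" and "attitude" of the camera in the world; the wrist camera has in their place "tool_from_camera" (4x4, takes a point from camera to tool coordinates, whose origin is the TCP and whose axes are the flange's). Camera axes: x right, y down, z forward; pixel columns grow to the right and rows downward; lengths in mm; the calibration is good to about 2 mm. A picture is of the moment at which its call begins: read the wrist's pose just before it. There is no depth.
- finish_job(): hands the job in; it is judged then, once.
Trained networks look in a picture, given as the dict that the camera call returned (one of the last four; its "shot" number tells which), for a name from the list of things; names that differ only in an ending like _2 or _b are one class to them, and where a whole thing is asked for, a point or a joint stands for the part that bears it (a point fixed in the world has none). Each returns a list of dicts, best first, with "confidence" (0 to 1); they miss things now and then, are a little off and sometimes report something else, mostly with a low value. They report only what shows in the picture. A call takes as long as a camera call.
- boxes_of(picture, name): "position" ([column, row] in pixels, amid what is visible of it).
The state is a dict: "time_s": time; "joints": joint angles; "dq": joint speeds; "tau": joint torques, N m; "eef_pos": TCP position; "ee_rot": TCP orientation; "force": force on the tool from outside, world axes, zero at the start; "wrist_torque": the same for the moment, N m; "grip_width": opening from 0.0 (shut) to 1.0 (fully open); "grip_force": force on a finger pad.
Only numpy, scipy, OpenCV 4.12 (cv2) and the standard library are available. Lean on these libraries where they do the work, as an engineer would, in place of code of your own. Each camera call takes 0.05 s, during which the arm holds its last target. There are 200 camera calls.

## Working session

There is one attempt and no reset: what is moved stays moved. The work goes in short steps, Python scripts to look and compute and a tool call to move; the robot and the scene stay as the last step left them, time stands still between calls to the robot, and variables do not carry over. Pictures are saved under pics/ and viewed, at most 14 in all, crops included, and the job is handed in when it is done.

Besides the shell and the picture viewer there is one more tool, called after "Request:" by a JSON object that holds its "fn" and its "kwargs", one argument or row to a line. drive_tool: Moves the arm, as the interface text tells. Shifts and turns lie within -1 to 1; 1 stands for 0.1 m of shift or pi/4 rad of turn. Its arguments: {"type":"object","properties":{"commands":{"type":"string"},"force":{"type":"number"}},"required":["commands"]}

```bash
mkdir -p pics; ls
cat > h.py <<'E'
import numpy as np, cv2
from rig import *
from scipy.spatial.transform import Rotation as R
def rot(q): q=np.array(q,float); return R.from_quat(q[[1,2,3,0]]).as_matrix() if q.size==4 else q
def cam(n):
    s=sense(); c=capture(n)
    if n=='wrist':
        T=np.array(c['tool_from_camera']); A=rot(s['ee_rot']); c['R']=A@T[:3,:3]; c['p']=A@T[:3,3]+np.array(s['eef_pos'])
    else: c['R']=rot(np.array(c['attitude'])); c['p']=np.array(c['position'])
    c['f']=192/np.tan(np.radians(c['fov_y'])/2); return c
def toplane(c,uv,z):
    uv=np.atleast_2d(uv).astype(float)
    d=np.c_[(uv[:,0]-c['cx'])/c['f'],(uv[:,1]-c['cy'])/c['f'],np.ones(len(uv))]@c['R'].T
    return c['p']+d*((z-c['p'][2])/d[:,2])[:,None]
def proj(c,P):
    q=(np.atleast_2d(P)-c['p'])@c['R']; return np.c_[q[:,0]/q[:,2]*c['f']+c['cx'],q[:,1]/q[:,2]*c['f']+c['cy']]
E
python3 - <<'E'
from h import *
s=sense(); print(s)
H=dict(die=186,cup=110,case=60,wheel=8,plinth=62,coaster=46,tray=51,pad=46,hourglass=145,turntable=40)
for n in ['top','side','wrist']:
    c=cam(n); cv2.imwrite(f'pics/{n}0.png',c['pixels']); print(n,c['p'].round(),c['R'].round(2).tolist(),c['fov_y'],c['cx'],c['cy'])
    for k in H:
        b=boxes_of(c,k)[:2]
        for x in b: print(k,np.round(x['position']),round(x['confidence'],2),toplane(c,x['position'],H[k]).round()[0])
E
```

```text
pics
{'time_s': 0.0, 'joints': array([ 9.88630539e-01,  3.13498089e-01,  1.49842997e+00,  1.69832405e-06,
        1.33101833e+00, -2.23384224e-01]), 'dq': array([-5.35417167e-04, -5.62914995e-04, -7.31929413e-04, -8.36322594e-04,
        3.11340974e-05,  7.91762783e-04]), 'tau': array([ 2.91656812e-03, -4.12254667e+01, -2.59753346e+01, -3.26538532e-05,
        4.13367437e-03,  1.32268400e-05]), 'eef_pos': array([184.2159519 , 491.36835008, 247.71313689]), 'ee_rot': array([-2.66072362e-04,  1.78430323e-01,  9.83952317e-01, -6.22379099e-04]), 'force': array([-0.56400206,  0.30699322,  0.4640744 ]), 'wrist_torque': array([0.0292053 , 0.01001652, 0.04272353]), 'grip_force': 0.0, 'grip_width': 1.0027646353572748}
top [466.  -6. 911.] [[-0.01, -0.99, 0.11], [-1.0, 0.01, -0.01], [0.01, -0.11, -0.99]] 53.38584455317843 255.90852444915285 191.20269628234655
die [177. 201.] 0.7 [532. 136. 186.]
die [311. 248.] 0.33 [ 440. -117.  186.]
cup [191. 211.] 0.91 [516. 122. 110.]
case [198. 212.] 0.82 [516. 115.  60.]
case [176. 201.] 0.19 [543. 164.  60.]
wheel [205. 208.] 0.91 [531. 105.   8.]
wheel
[... 643 characters left out ...]
.]
case [260. 178.] 0.56 [543. 111.  60.]
case [256. 161.] 0.45 [542. 214.  60.]
wheel [258. 190.] 0.74 [538. 129.   8.]
wheel [266. 234.] 0.33 [542. -75.   8.]
plinth [314. 264.] 0.69 [ 626. -253.   62.]
coaster [259. 180.] 0.51 [541. 124.  46.]
tray [246. 289.] 0.59 [ 482. -298.   51.]
pad [288. 232.] 0.86 [ 591. -121.   46.]
pad [270. 269.] 0.62 [ 534. -241.   46.]
hourglass [267. 234.] 0.74 [ 529. -248.  145.]
hourglass [247. 291.] 0.74 [ 481. -393.  145.]
turntable [269. 269.] 0.72 [ 533. -235.   40.]
turntable [311. 266.] 0.24 [ 623. -235.   40.]
wrist [105. 521. 373.] [[0.35, 0.89, 0.3], [0.94, -0.33, -0.11], [-0.0, 0.32, -0.95]] 65.60853853547222 252.80952584114934 194.59997728293956
```

View pictures.

View pics/top0.png

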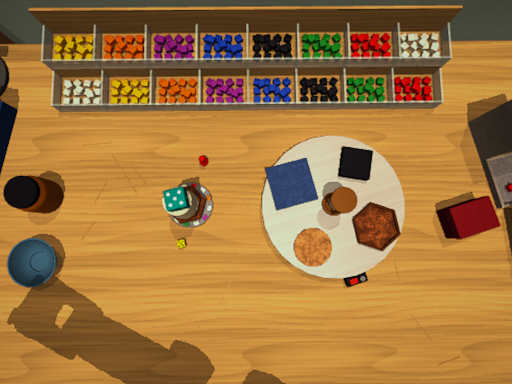

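View pics/side0.png

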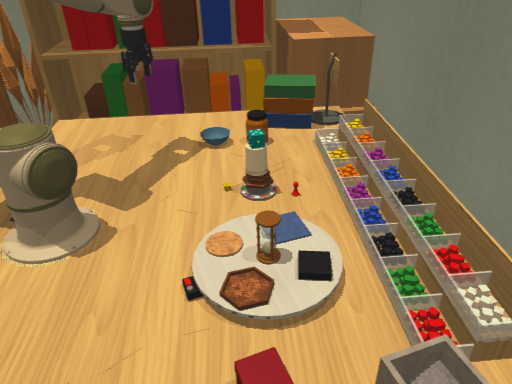

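Run:
```python
from h import *
c=cam('top'); im=c['pixels']; hsv=cv2.cvtColor(im,cv2.COLOR_BGR2HSV)
def seg(lo,hi,box,z,n):
    m=cv2.inRange(hsv,lo,hi); k=np.zeros_like(m); x0,y0,x1,y1=box; k[y0:y1,x0:x1]=m[y0:y1,x0:x1]
    k=cv2.morphologyEx(k,cv2.MORPH_CLOSE,np.ones((3,3)))
    q=max(cv2.findContours(k,0,1)[0],key=cv2.contourArea); q=cv2.convexHull(q)
    P=toplane(c,q[:,0],z)[:,:2].astype(np.float32); r=cv2.minAreaRect(P); print(n,np.round(r[0]),np.round(r[1]),round(r[2],1),'circ',np.round(cv2.minEnclosingCircle(P)[0]),cv2.minEnclosingCircle(P)[1])
for y,x in [(199,172),(247,313),(227,376),(163,355),(184,291),(200,345)]: print(hsv[y,x])
seg((78,120,60),(98,255,255),(155,180,195,215),190,'die')
seg((95,60,30),(125,255,255),(262,150,322,212),46,'pad')
seg((0,0,0),(180,255,45),(335,142,378,185),62,'plinth')
seg((5,90,60),(25,255,255),(288,225,336,270),46,'coaster')
seg((0,60,0),(25,255,170),(350,198,404,256),51,'tray')
seg((5,90,40),(25,255,255),(330,185,358,215),145,'hg')
```

```text
[ 84 159 162]
[ 14 185 203]
[ 10 210 147]
[173  43  24]
[111 134 112]
[ 13 211 144]
die [535. 139.] [39. 39.] 12.0 circ [536. 139.] 25.46076011657715
pad [581. -96.] [98. 98.] 14.5 circ [581. -96.] 67.93368530273438
plinth [ 624. -241.] [69. 69.] 80.5 circ [ 624. -241.] 46.25090408325195
coaster [ 437. -141.] [83. 84.] 89.2 circ [ 437. -141.] 43.2677116394043
tray [ 481. -285.] [113.  99.] 70.7 circ [ 481. -285.] 56.45090103149414
hg [ 532. -190.] [53. 55.] 88.0 circ [ 528. -187.] 33.55401611328125
```

Request:
{"fn": "drive_tool", "kwargs": {
  "commands": "0.25 -0.25 0.03 0 0 0.052 100;0.25 -0.25 0.03 0 0 0.052 100;0.25 -0.25 0.03 0 0 0.052 100;0.25 -0.25 0.03 0 0 0.052 100;0.25 -0.25 0.03 0 0 0.052 100;0.25 -0.25 0.03 0 0 0.052 100;0.25 -0.25 0.03 0 0 0.052 100;0.25 -0.25 0.03 0 0 0.052 100;0.25 -0.25 0.03 0 0 0.052 100;0.25 -0.25 0.03 0 0 0.052 100;0.25 -0.25 0.03 0 0 0.052 100;0.25 -0.25 0.03 0 0 0.052 100;0.25 -0.25 0.03 0 0 0.052 100;0.25 -0.25 0.03 0 0 0.052 100;0 0 0 0 0 0 100;0 0 0 0 0 0 100;0 0 0 0 0 0 100"
}}

```text
time_s: 3.12
eef_pos: [534.0, 141.9, 290.1]
ee_rot: [-0.0, -0.106, 0.994, 0.0]
force: [-0.5, -1.2, 0.6]
grip_width: 1.001
grip_force: 0.0
```

View pics/w1.png

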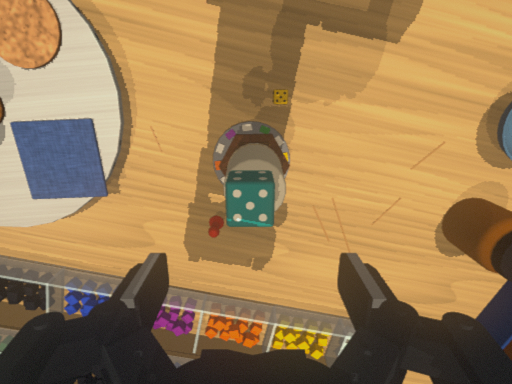

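Request:
{"fn": "drive_tool", "kwargs": {
  "commands": "0.02 -0.03 0 0 0 0 100;0 0 -0.25 0 0 0 100;0 0 -0.25 0 0 0 100;0 0 -0.25 0 0 0 100;0 0 -0.2 0 0 0 100;0 0 -0.1 0 0 0 100;0 0 -0.08 0 0 0 100;0 0 0 0 0 0 100;0 0 0 0 0 0 40;0 0 0 0 0 0 20;0 0 0 0 0 0 20;0 0 0 0 0 0 20;0 0 0 0 0 0 20;0 0 0 0 0 0 20;0 0 0 0 0 0 20;0 0 0 0 0 0 20",
  "force": 35
}}

```text
time_s: 4.5
eef_pos: [536.7, 138.7, 178.2]
ee_rot: [0.001, -0.106, 0.994, -0.0]
force: [-0.6, 0.2, 5.7]
grip_width: 0.466
grip_force: 35.7
```

Request:
{"fn": "drive_tool", "kwargs": {
  "commands": "0 0 0.05 0 0 0 20;0 0 0.25 0 0 0 20;0 0 0.25 0 0 0 20;0 0 0.25 0 0 0 20;0.08 -0.345 0 0 0 0 20;0.08 -0.345 0 0 0 0 20;0.08 -0.345 0 0 0 0 20;0.08 -0.345 0 0 0 0 20;0.08 -0.345 0 0 0 0 20;0.08 -0.345 0 0 0 0 20;0.08 -0.345 0 0 0 0 20;0.08 -0.345 0 0 0 0 20;0.08 -0.345 0 0 0 0 20;0.08 -0.345 0 0 0 0 20;0.08 -0.345 0 0 0 0 20;0 0 0 0 0 0 20;0 0 0 0 0 0 20;0 0 0 0 0 0 20"
}}

```text
time_s: 6.0
eef_pos: [624.2, -240.5, 257.1]
ee_rot: [-0.0, -0.106, 0.994, 0.0]
force: [0.0, -0.6, 0.6]
grip_width: 0.461
grip_force: 35.7
```

Run:
```python
from h import *
st()
c=cam('wrist'); w=c['pixels'].copy()
for p in [[624,-241,62],[481,-285,51],[531,-190,145],[581,-96,46]]:
    u=proj(c,[p])[0]; print(u); cv2.drawMarker(w,tuple(int(v) for v in u),(0,255,0),0,12,1)
s=cam('side'); t=cam('top')
cv2.imwrite('pics/m2.png',np.hstack([w,t['pixels'][130:330,100:400].repeat(1,0)[:, :].copy() if 0 else cv2.resize(t['pixels'][150:260,140:280],(288,226)) if 0 else cv2.copyMakeBorder(cv2.resize(t['pixels'][150:270,140:284],(288,240)),0,144,0,0,0)]))
cv2.imwrite('pics/top2.png',t['pixels'])
```

```text
t 6.0 tcp [ 624.2 -240.5  257.1] yaw_y 102.2 z [-0.001  0.001 -1.   ] F [ 0.  -0.6  0.6] w 0.461 gf 35.7
[251.56793103 173.86325631]
[238.4822501   23.99188384]
[342.67406635  99.44315334]
[383.05847706 160.75396047]
```

View pics/m2.png

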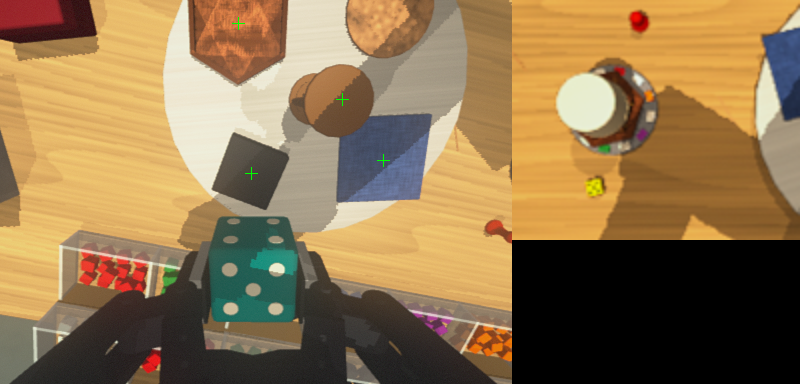

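Request:
{"fn": "drive_tool", "kwargs": {
  "commands": "0 0 -0.35 0 0 0 20;0 0 -0.35 0 0 0 20;0 0 -0.35 0 0 0 20;0 0 -0.3 0 0 0 20;0 0 -0.15 0 0 0 20;0 0 -0.08 0 0 0 20;0 0 -0.04 0 0 0 20;0 0 -0.03 0 0 0 20;0 0 -0.01 0 0 0 20;0 0 0 0 0 0 20;0 0 0 0 0 0 20"
}}

```text
time_s: 7.07
eef_pos: [624.7, -241.1, 92.4]
ee_rot: [0.001, -0.106, 0.994, -0.001]
force: [0.0, 0.8, -0.6]
grip_width: 0.461
grip_force: 35.7
```

Request:
{"fn": "drive_tool", "kwargs": {
  "commands": "0 0 -0.02 0 0 0 20;0 0 0 0 0 0 20;0 0 0 0 0 0 60;0 0 0 0 0 0 80;0 0 0 0 0 0 80;0 0 0 0 0 0 100;0 0 0 0 0 0 100;0 0 0.2 0 0 0 100;0 0 0.4 0 0 0 100;0 0 0.4 0 0 0 100;0 0 0.4 0 0 0 100;-0.08 0.35 0.15 0 0 0 100;-0.08 0.35 0.15 0 0 0 100;-0.08 0.35 0.15 0 0 0 100;-0.08 0.35 0.15 0 0 0 100;-0.08 0.35 0 0 0 0 100;-0.08 0.35 0 0 0 0 100;-0.08 0.35 0 0 0 0 100;-0.08 0.35 0 0 0 0 100"
}}

```text
time_s: 8.65
eef_pos: [559.6, 40.6, 289.5]
ee_rot: [0.0, -0.106, 0.994, -0.0]
force: [1.2, 0.0, 0.1]
grip_width: 0.999
grip_force: 0.0
```

Request:
{"fn": "drive_tool", "kwargs": {
  "commands": "-0.08 0.35 0 0 0 0 100;-0.08 0.35 0 0 0 0 100;-0.08 0.2 0 0 0 0 100;0 0 0 0 0 0 100;0 0 0 0 0 0 100;0 0 0 0 0 0 100"
}}

```text
time_s: 9.15
eef_pos: [536.6, 128.5, 289.3]
ee_rot: [0.0, -0.106, 0.994, -0.0]
force: [0.7, 0.3, -0.1]
grip_width: 0.999
grip_force: 0.0
```

Run:
```python
from h import *
st()
c=cam('wrist'); w=c['pixels'].copy()
g=cv2.cvtColor(w,cv2.COLOR_BGR2HSV)
t=cam('top'); hs=cv2.cvtColor(t['pixels'],cv2.COLOR_BGR2HSV)
m=cv2.inRange(hs,(78,120,60),(98,255,255)); m[:, :300]=0; m[:142]=0;m[190:]=0; m[:,390:]=0
q=np.argwhere(m)[:,::-1]; 
if len(q): print('die',toplane(t,[q.mean(0)],102),len(q))
print('hg',[ (toplane(t,b['position'],145)[0],b['confidence']) for b in boxes_of(t,'hourglass')[:1]])
# cup base: low-saturation bright
m=cv2.inRange(g,(0,0,100),(180,75,255)); m[300:]=0; m[:,:190]=0; m[:,320:]=0
cs=max(cv2.findContours(m,0,1)[0],key=cv2.contourArea); print('cup blob',cv2.boundingRect(cs))
cv2.circle(w,tuple(int(v) for v in proj(c,[[535,139,150]])[0]),3,(0,255,0),1)
cv2.imwrite('pics/w3.png',w)
```

```text
t 9.15 tcp [536.6 128.5 289.3] yaw_y 102.2 z [ 0. -0. -1.] F [ 0.7  0.3 -0.1] w 0.999 gf 0.0
die [[ 623.48531201 -239.677737    102.        ]] 286
hg [(array([ 529.71100399, -179.07771085,  145.        ]), 0.96)]
cup blob (223, 122, 40, 40)
```

View pics/w3.png

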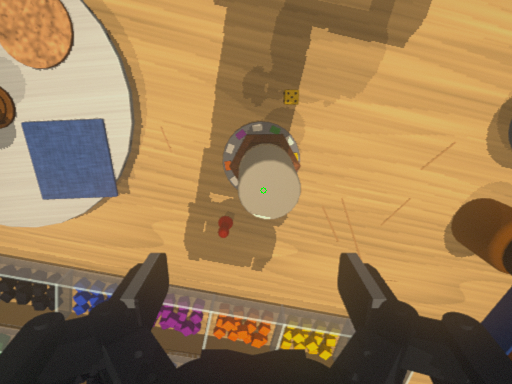

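Run:
```python
from h import *
c=cam('wrist'); st(); print(toplane(c,[[269.5,188.5]],150))
b=boxes_of(c,'case')[:1]+boxes_of(c,'wheel')[:1]; print(b)
w=c['pixels'][100:240,190:340]; cv2.imwrite('pics/w3c.png',cv2.resize(w,None,fx=4,fy=4,interpolation=cv2.INTER_CUBIC))
```

```text
t 9.35 tcp [536.7 128.2 289.2] yaw_y 102.1 z [-0. -0. -1.] F [-0.5 -0.6 -0.7] w 1.002 gf 0.0
[[532.33748384 143.76978347 150.        ]]
[{'position': [259.1, 143.4], 'confidence': 0.72}, {'position': [244.1, 137.8], 'confidence': 0.94}]
```

View pics/w3c.png

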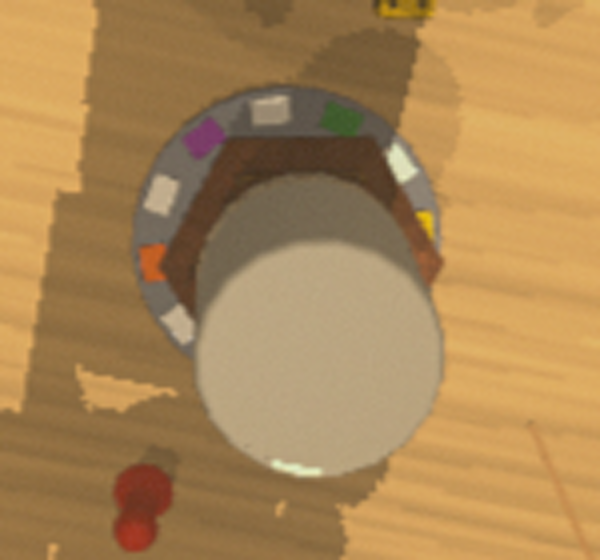

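Request:
{"fn": "drive_tool", "kwargs": {
  "commands": "-0.035 0.16 0 0 0 0 100;0 0 0 0 0 0 100;0 0 -0.35 0 0 0 100;0 0 -0.35 0 0 0 100;0 0 -0.35 0 0 0 100;0 0 -0.3 0 0 0 100;0 0 -0.2 0 0 0 100;0 0 -0.1 0 0 0 100;0 0 -0.05 0 0 0 100;0 0 0 0 0 0 100;0 0 0 0 0 0 75;0 0 0 0 0 0 60;0 0 0 0 0 0 50;0 0 0 0 0 0 50;0 0 0 0 0 0 50;0 0 0 0 0 0 50;0 0 0 0 0 0 50",
  "force": 45
}}

```text
time_s: 10.87
eef_pos: [533.8, 145.0, 121.2]
ee_rot: [0.002, -0.106, 0.994, -0.0]
force: [-0.2, -1.3, 6.3]
grip_width: 0.71
grip_force: 48.9
```

Request:
{"fn": "drive_tool", "kwargs": {
  "commands": "0 0 0.03 0 0 0 50;0 0 0.07 0 0 0 50;0 0 0.2 0 0 0 50;0 0 0.25 0 0 0 50;0 0 0.25 0 0 0 50;0 0 0.25 0 0 0 50;-0.05 -0.15 0 0 0 0 50;-0.1 -0.29 0 0 0 0 50;-0.1 -0.29 0 0 0 0 50;-0.1 -0.29 0 0 0 0 50;-0.1 -0.29 0 0 0 0 50;-0.1 -0.29 0 0 0 0 50;-0.1 -0.29 0 0 0 0 50;-0.1 -0.29 0 0 0 0 50;-0.1 -0.29 0 0 0 0 50;-0.1 -0.29 0 0 0 0 50;-0.07 -0.1 0 0 0 0 50;0 0 0 0 0 0 50;0 0 0 0 0 0 50;0 0 0 0 0 0 50"
}}

```text
time_s: 12.53
eef_pos: [431.1, -140.3, 224.7]
ee_rot: [0.0, -0.107, 0.994, -0.0]
force: [0.9, -0.5, -1.6]
grip_width: 0.708
grip_force: 49.6
```

Run:
```python
from h import *
st()
c=cam('wrist'); w=c['pixels'].copy()
for p in [[437,-141,46],[481,-285,51]]:
    u=proj(c,[p])[0]; cv2.drawMarker(w,tuple(int(v) for v in u),(0,255,0),0,12,1)
a=np.linspace(0,6.28,60)
for u in proj(c,np.c_[437+43*np.cos(a),-141+43*np.sin(a),0*a+46]): cv2.circle(w,tuple(int(v) for v in u),1,(255,0,0),-1)
t=cam('top')['pixels'][150:280,130:270]
cv2.imwrite('pics/m4.png',np.hstack([w,cv2.copyMakeBorder(cv2.resize(t,(280,260)),0,124,0,0,0)]))
```

```text
t 12.53 tcp [ 431.1 -140.3  224.7] yaw_y 102.2 z [ 0.  0. -1.] F [ 0.9 -0.5 -1.6] w 0.708 gf 49.6
```

View pics/m4.png

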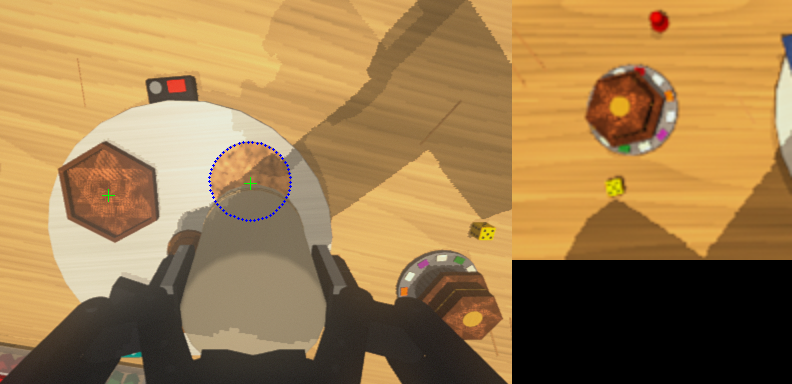

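Request:
{"fn": "drive_tool", "kwargs": {
  "commands": "0.06 -0.01 0 0 0 0 50;0 0 -0.25 0 0 0 50;0 0 -0.3 0 0 0 50;0 0 -0.3 0 0 0 50;0 0 -0.2 0 0 0 50;0 0 -0.08 0 0 0 50;0 0 -0.05 0 0 0 50;0 0 -0.03 0 0 0 50;0 0 -0.02 0 0 0 50;0 0 -0.01 0 0 0 50;0 0 0 0 0 0 50;0 0 0 0 0 0 50"
}}

```text
time_s: 13.63
eef_pos: [437.2, -142.1, 100.9]
ee_rot: [0.0, -0.106, 0.994, -0.0]
force: [-0.5, 0.1, -1.2]
grip_width: 0.709
grip_force: 49.6
```

Request:
{"fn": "drive_tool", "kwargs": {
  "commands": "0 0 -0.02 0 0 0 50;0 0 0 0 0 0 50;0 0 0 0 0 0 75;0 0 0 0 0 0 90;0 0 0 0 0 0 100;0 0 0 0 0 0 100;0 0 0 0 0 0 100;0 0 0.1 0 0 0 100;0 0 0.3 0 0 0 100;0 0 0.3 0 0 0 100;0 0 0.35 0 0 0 100;0 0 0.15 0 0 0 100;0.12 0.35 0 0 0 -0.083 100;0.12 0.35 0 0 0 -0.083 100;0.12 0.35 0 0 0 -0.083 100;0.12 0.35 0 0 0 -0.083 100;0.12 0.35 0 0 0 -0.083 100;0.12 0.35 0 0 0 -0.083 100;0.12 0.35 0 0 0 -0.083 100;0.12 0.35 0 0 0 -0.083 100"
}}

```text
time_s: 15.3
eef_pos: [533.1, 140.0, 218.2]
ee_rot: [-0.0, 0.155, 0.988, -0.0]
force: [0.5, -1.3, 0.9]
grip_width: 1.003
grip_force: 0.0
```

Request:
{"fn": "drive_tool", "kwargs": {
  "commands": "0 0 -0.1 0 0 0 100;0 0 -0.1 0 0 0 100;0 0 0 0 0 0 100;0 0 0 0 0 0 100"
}}

```text
time_s: 15.63
eef_pos: [532.4, 137.1, 197.7]
ee_rot: [-0.001, 0.154, 0.988, -0.0]
force: [0.1, -0.4, 0.2]
grip_width: 1.0
grip_force: 0.0
```

Run:
```python
from h import *
st(); print(sense()['joints'].round(2))
t=cam('top'); s=cam('side'); c=cam('wrist'); w=c['pixels'].copy()
print('cup top',[(toplane(x,b['position'],z)[0].round(),b['confidence']) for x,z in((t,115),(s,90)) for b in boxes_of(x,'cup')[:1]])
# tray yaw+centre from top: sector-fold of the mask's outline
hs=cv2.cvtColor(t['pixels'],cv2.COLOR_BGR2HSV); m=cv2.inRange(hs,(0,60,0),(25,255,170)); k=np.zeros_like(m); k[198:256,350:404]=m[198:256,350:404]
q=max(cv2.findContours(k,0,1)[0],key=cv2.contourArea); P=toplane(t,cv2.convexHull(q)[:,0],51)[:,:2]
def hexfit(P,vis=None):
    from scipy.optimize import least_squares
    best=None
    P=cv2.convexHull(P.astype(np.float32))[:,0]
    Q=np.vstack([np.linspace(a,b,max(2,int(np.hypot(*(b-a))/2)),endpoint=False) for a,b in zip(P,np.roll(P,-1,0))])
    for a0 in (0,15,30,45):
        def f(p):
            a=np.radians(p[2]+60*np.arange(6)); d=(Q-p[:2])@np.array([np.cos(a),np.sin(a)]); return d.max(0)-p[3]
        r=least_squares(f,[*Q.mean(0),a0,45],loss='soft_l1')
        if best is None or r.cost<best.cost: best=r
    return best.x.round(1),best.cost/len(Q)
print('tray',hexfit(P))
cv2.imwrite('pics/w5.png',w)
```

```text
t 15.63 tcp [532.4 137.1 197.7] yaw_y 72.3 z [-0.002 -0.    -1.   ] F [ 0.1 -0.4  0.2] w 1.0 gf 0.0
[ 0.04  0.41  1.5  -0.    1.24 -1.22]
cup top [(array([ 434., -143.,  115.]), 0.76), (array([ 441., -153.,   90.]), 0.75)]
tray (array([ 481.4, -284.4,   22.3,   55. ]), np.float64(0.0025036985955383386))
```

View pics/w5.png

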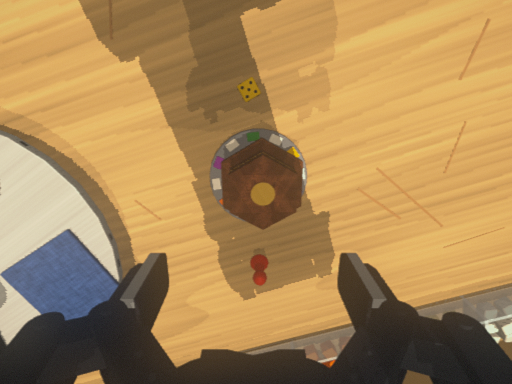

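Run:
```python
from h import *
st(); c=cam('wrist'); w=c['pixels']; hs=cv2.cvtColor(w,cv2.COLOR_BGR2HSV)
m=cv2.inRange(hs,(12,130,120),(30,255,255)); k=np.zeros_like(m); k[180:210,245:280]=m[180:210,245:280]
q=np.argwhere(cv2.morphologyEx(k,cv2.MORPH_OPEN,np.ones((3,3))))[:,::-1]; print('disc',len(q),q.mean(0),toplane(c,[q.mean(0)],68))
v=hs[...,2].astype(int)
for r in (165,175,185,195,205,212): print(r,v[r,212:230].tolist(),'|',v[r,294:312].tolist())
print('pred',proj(c,[[532,141,68]]))
cv2.imwrite('pics/w5c.png',cv2.resize(w[120:240,200:320],None,fx=5,fy=5,interpolation=cv2.INTER_CUBIC))
```

```text
t 15.88 tcp [533.  137.4 198.8] yaw_y 72.3 z [ 0.001  0.    -1.   ] F [-0.5 -0.  -1.3] w 1.0 gf 0.0
disc 473 [261.97885835 193.69767442] [[536.76748231 144.76938475  68.        ]]
165 [113, 122, 124, 129, 128, 126, 127, 127, 111, 97, 95, 101, 101, 100, 99, 99, 101, 101] | [113, 115, 112, 111, 111, 108, 105, 104, 143, 165, 161, 175, 208, 219, 222, 223, 224, 225]
175 [120, 120, 119, 119, 119, 118, 118, 118, 115, 103, 97, 95, 97, 95, 97, 97, 97, 97] | [111, 112, 112, 104, 102, 104, 100, 126, 219, 237, 195, 167, 182, 207, 212, 206, 210, 214]
185 [158, 192, 202, 202, 202, 202, 202, 202, 151, 106, 97, 97, 97, 97, 97, 95, 95, 93] | [98, 97, 97, 97, 99, 96, 98, 106, 117, 120, 150, 197, 224, 227, 224, 224, 221, 220]
195 [149, 134, 123, 118, 121, 119, 120, 118, 120, 116, 103, 99, 95, 101, 99, 99, 94, 95] | [96, 95, 98, 100, 103, 102, 100, 117, 143, 158, 160, 159, 160, 167, 219, 230, 229, 229]
205 [150, 152, 151, 152, 148, 150, 149, 139, 123, 125, 121, 106, 102, 102, 104, 102, 104, 99] | [97, 99, 102, 103, 103, 104, 116, 139, 144, 148, 147, 148, 149, 150, 148, 147, 152, 196]
212 [163, 161, 160, 160, 159, 156, 154, 155, 155, 154, 151, 151, 150, 146, 135, 122, 118, 110] | [119, 137, 147, 151, 151, 152, 153, 151, 151, 153, 150, 151, 152, 154, 154, 155, 155, 157]
pred [[256.43179235 190.13319646]]
```

View pics/w5c.png

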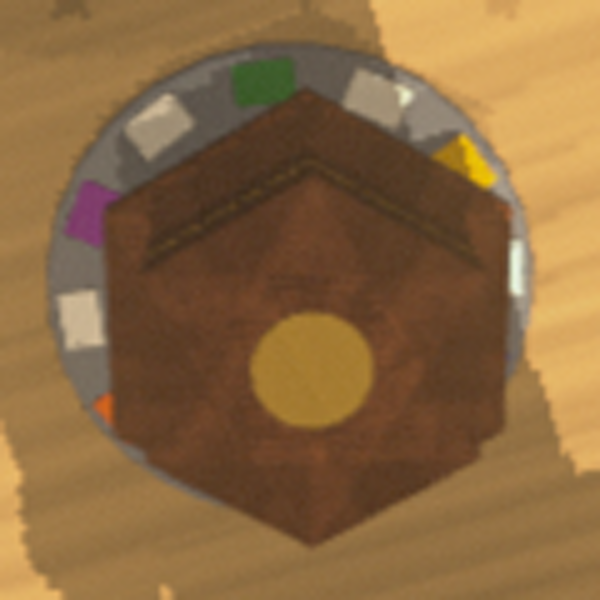

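Request:
{"fn": "drive_tool", "kwargs": {
  "commands": "0.04 0.07 0 0 0 0 100;0 0 -0.3 0 0 0 100;0 0 -0.3 0 0 0 100;0 0 -0.3 0 0 0 100;0 0 -0.2 0 0 0 100;0 0 -0.15 0 0 0 100;0 0 -0.08 0 0 0 100;0 0 -0.03 0 0 0 100;0 0 0 0 0 0 100;0 0 0 0 0 0 80;0 0 0 0 0 0 65;0 0 0 0 0 0 55;0 0 0 0 0 0 55;0 0 0 0 0 0 55;0 0 0 0 0 0 55;0 0 0 0 0 0 55",
  "force": 50
}}

```text
time_s: 17.27
eef_pos: [537.6, 145.2, 63.6]
ee_rot: [0.001, 0.154, 0.988, 0.0]
force: [-0.1, -0.1, 6.3]
grip_width: 0.714
grip_force: 55.4
```

Request:
{"fn": "drive_tool", "kwargs": {
  "commands": "0 0 0.03 0 0 0 55;0 0 0.1 0 0 0 55;0 0 0.3 0 0 0 55;0 0 0.35 0 0 0 55;0 0 0.35 0 0 0 55;0 0 0.35 0 0 0 55;-0.047 -0.358 0.02 0 0 -0.04 55;-0.047 -0.358 0.02 0 0 -0.04 55;-0.047 -0.358 0.02 0 0 -0.04 55;-0.047 -0.358 0.02 0 0 -0.04 55;-0.047 -0.358 0.02 0 0 -0.04 55;-0.047 -0.358 0.02 0 0 -0.04 55;-0.047 -0.358 0.02 0 0 -0.04 55;-0.047 -0.358 0.02 0 0 -0.04 55;-0.047 -0.358 0.02 0 0 -0.04 55;-0.047 -0.358 0.02 0 0 -0.04 55;-0.047 -0.358 0.02 0 0 -0.04 55;-0.047 -0.358 0.02 0 0 -0.04 55;0 0 0 0 0 0 55;0 0 0 0 0 0 55"
}}

```text
time_s: 18.93
eef_pos: [479.8, -285.8, 234.6]
ee_rot: [-0.0, 0.337, 0.941, 0.0]
force: [-0.0, -0.1, -2.0]
grip_width: 0.713
grip_force: 55.2
```

Request:
{"fn": "drive_tool", "kwargs": {
  "commands": "0 0 0 0 0 0 55;0 0 0 0 0 0 55"
}}

```text
time_s: 19.1
eef_pos: [480.6, -283.4, 234.6]
ee_rot: [-0.0, 0.335, 0.942, 0.0]
force: [-1.1, 0.3, -1.5]
grip_width: 0.713
grip_force: 55.2
```

Run:
```python
from h import *
st(); c=cam('wrist'); w=c['pixels'].copy()
for col,ang in(((255,0,0),-10),((0,255,0),-7.7)):
  for r in (43.5,48.5):
    a=np.radians(ang+30+60*np.arange(6)); R_=r/np.cos(np.pi/6)
    u=proj(c,np.c_[481+R_*np.cos(a),-285+R_*np.sin(a),0*a+51]); cv2.polylines(w,[np.int32(u*8)],True,col,1,cv2.LINE_AA,3)
cv2.imwrite('pics/w6.png',w); np.save('w6.npy',c['pixels'])
```

```text
t 19.1 tcp [ 480.6 -283.4  234.6] yaw_y 50.8 z [-0.  0. -1.] F [-1.1  0.3 -1.5] w 0.713 gf 55.2
```

View pics/w6.png

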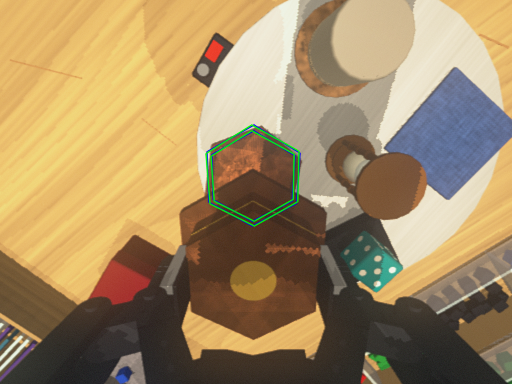

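Run:
```python
from h import *
st(); c=cam('wrist'); S=6; x0,y0=198,115
w=cv2.resize(c['pixels'][y0:y0+95,x0:x0+115],None,fx=S,fy=S,interpolation=cv2.INTER_CUBIC)
for col,ang in(((255,0,0),-11),((0,255,0),-8)):
  for r in (48.5,):
    a=np.radians(ang+30+60*np.arange(6)); R_=r/np.cos(np.pi/6)
    u=(proj(c,np.c_[481+R_*np.cos(a),-285+R_*np.sin(a),0*a+51])-[x0-.5,y0-.5])*S; cv2.polylines(w,[np.int32(u)],True,col,1)
cv2.imwrite('pics/w6c.png',w)
```

```text
t 19.15 tcp [ 480.7 -283.4  234.6] yaw_y 50.8 z [ 0.  0. -1.] F [ 0.2  0.5 -0.2] w 0.714 gf 55.2
```

View pics/w6c.png

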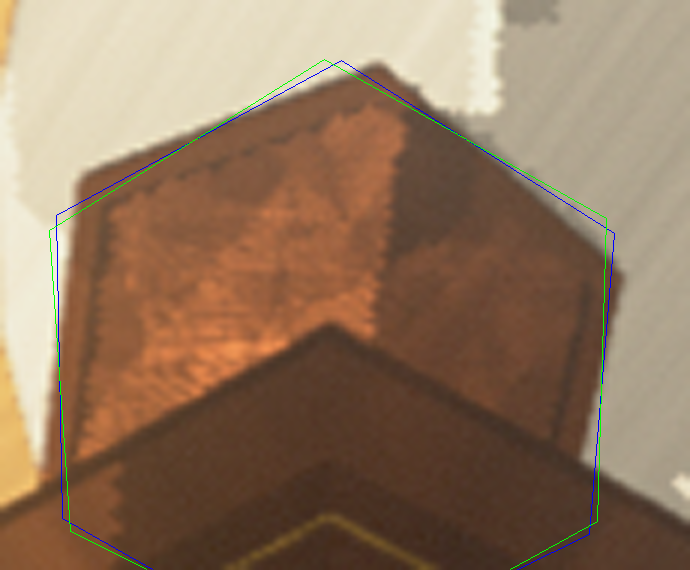

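Request:
{"fn": "drive_tool", "kwargs": {
  "commands": "0 -0.015 0 0 0 -0.1 55;0 0 0 0 0 -0.102 55;0 0 0 0 0 0 55;0 0 0 0 0 0 55;0 0 0 0 0 0 55"
}}

```text
time_s: 19.62
eef_pos: [480.6, -285.6, 234.4]
ee_rot: [-0.0, 0.408, 0.913, -0.0]
force: [-0.0, 0.1, -1.4]
grip_width: 0.713
grip_force: 55.2
```

Run:
```python
from h import *
st(); c=cam('wrist'); S=6; x0,y0=198,115
w=cv2.resize(c['pixels'][y0:y0+95,x0:x0+115],None,fx=S,fy=S,interpolation=cv2.INTER_CUBIC)
for col,ang in(((255,0,0),-18.3),):
  for r in (48.5,43.5):
    a=np.radians(ang+30+60*np.arange(6)); R_=r/np.cos(np.pi/6)
    u=(proj(c,np.c_[481+R_*np.cos(a),-285+R_*np.sin(a),0*a+51])-[x0-.5,y0-.5])*S; cv2.polylines(w,[np.int32(u)],True,col,1)
cv2.imwrite('pics/w7c.png',w)
```

```text
t 19.62 tcp [ 480.6 -285.6  234.4] yaw_y 41.8 z [-0.  0. -1.] F [-0.   0.1 -1.4] w 0.713 gf 55.2
```

View pics/w7c.png

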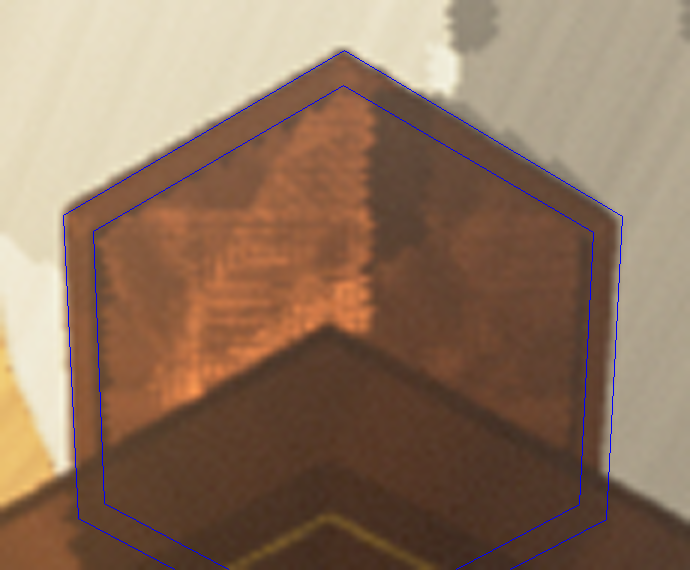

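Request:
{"fn": "drive_tool", "kwargs": {
  "commands": "0 0 -0.3 0 0 0 55;0 0 -0.35 0 0 0 55;0 0 -0.35 0 0 0 55;0 0 -0.25 0 0 0 55;0 0 -0.15 0 0 0 55;0 0 -0.06 0 0 0 55;0 0 0 0 0 0 55;0 0 -0.03 0 0 0 55;0 0 -0.02 0 0 0 55;0 0 -0.02 0 0 0 55;0 0 -0.02 0 0 0 55;0 0 -0.02 0 0 0 55;0 0 0 0 0 0 55;0 0 0 0 0 0 55"
}}

```text
time_s: 20.83
eef_pos: [480.5, -286.0, 77.3]
ee_rot: [0.0, 0.41, 0.912, 0.0]
force: [-0.5, -0.0, -1.8]
grip_width: 0.709
grip_force: 55.2
```

Request:
{"fn": "drive_tool", "kwargs": {
  "commands": "0 0 -0.02 0 0 0 55;0 0 0 0 0 0 55;0 0 0 0 0 0 70;0 0 0 0 0 0 85;0 0 0 0 0 0 100;0 0 0 0 0 0 100;0 0 0 0 0 0 100;0 0 0.1 0 0 0 100;0 0 0.35 0 0 0 100;0 0 0.35 0 0 0 100;0 0 0.35 0 0 0 100;0 0 0.35 0 0 0 100;0.05 0.36 0 0 0 0.055 100;0.05 0.36 0 0 0 0.055 100;0.05 0.36 0 0 0 0.055 100;0.05 0.36 0 0 0 0.055 100;0.05 0.36 0 0 0 0.055 100;0.05 0.36 0 0 0 0.055 100;0.05 0.36 0 0 0 0.055 100;0.05 0.36 0 0 0 0.055 100"
}}

```text
time_s: 22.5
eef_pos: [520.4, 3.8, 226.2]
ee_rot: [0.0, 0.246, 0.969, 0.0]
force: [1.8, -0.8, 0.8]
grip_width: 0.999
grip_force: 0.0
```

Request:
{"fn": "drive_tool", "kwargs": {
  "commands": "0.04 0.36 0 0 0 0.055 100;0.04 0.36 -0.1 0 0 0.055 100;0.04 0.36 -0.2 0 0 0.055 100;0.04 0.36 -0.2 0 0 0.055 100;0 0 0 0 0 0 100;0 0 0 0 0 0 100;0 0 0 0 0 0 100"
}}

```text
time_s: 23.08
eef_pos: [536.7, 145.6, 176.1]
ee_rot: [0.001, 0.162, 0.987, -0.0]
force: [-0.5, -0.5, 0.9]
grip_width: 1.003
grip_force: 0.0
```

Run:
```python
from h import *
st(); c=cam('wrist'); w=c['pixels'].copy(); print(boxes_of(c,'wheel')[:2])
t=cam('top')
for p,r,z in(([537,145],32,32),([537,145],54,8)):
  a=np.linspace(0,6.3,100)
  for u in proj(c,np.c_[p[0]+r*np.cos(a),p[1]+r*np.sin(a),0*a+z]): cv2.circle(w,tuple(int(v) for v in np.round(u)),0,(0,0,255),-1)
cv2.imwrite('pics/w8.png',np.hstack([cv2.resize(w[60:260,130:380],(500,400)),cv2.resize(t['pixels'][130:280,255:405],(300,300))[:,:] if 0 else cv2.copyMakeBorder(cv2.resize(t['pixels'][130:280,255:405],(300,300)),0,100,0,0,0)]))
```

```text
t 23.08 tcp [536.7 145.6 176.1] yaw_y 71.3 z [ 0.001 -0.    -1.   ] F [-0.5 -0.5  0.9] w 1.003 gf 0.0
[{'position': [248.3, 179.8], 'confidence': 0.82}]
```

View pics/w8.png

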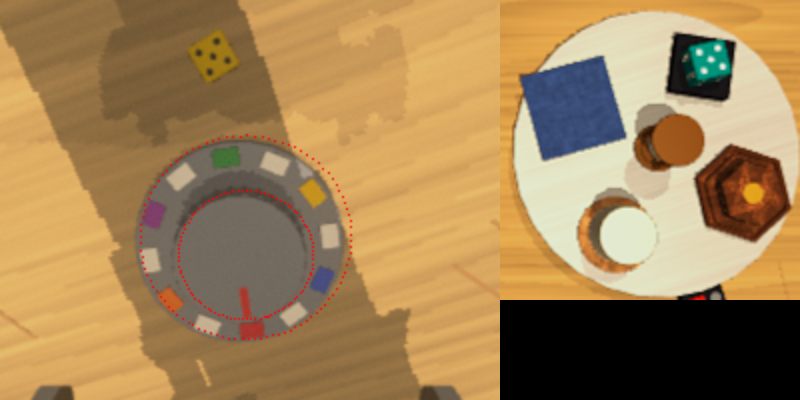

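Request:
{"fn": "drive_tool", "kwargs": {
  "commands": "0 -0.025 0 0 0 0 100;0 0 -0.3 0 0 0 100;0 0 -0.35 0 0 0 100;0 0 -0.35 0 0 0 100;0 0 -0.25 0 0 0 100;0 0 -0.15 0 0 0 100;0 0 -0.07 0 0 0 100;0 0 0 0 0 0 100;0 0 0 0 0 0 85;0 0 0 0 0 0 70;0 0 0 0 0 0 55;0 0 0 0 0 0 55;0 0 0 0 0 0 55;0 0 0 0 0 0 55;0 0 0 0 0 0 55",
  "force": 55
}}

```text
time_s: 24.48
eef_pos: [537.5, 143.4, 30.3]
ee_rot: [0.002, 0.162, 0.987, 0.0]
force: [-0.9, -1.0, 6.3]
grip_width: 0.728
grip_force: 60.0
```

Request:
{"fn": "drive_tool", "kwargs": {
  "commands": "0 0 0.03 0 0 0 55;0 0 0.1 0 0 0 55;0 0 0.3 0 0 0 55;0 0 0.35 0 0 0 55;0 0 0.35 0 0 0 55;0 0 0.3 0 0 0 55;0.05 -0.29 0 0 0 0 55;0.055 -0.3 0 0 0 0 55;0.055 -0.3 0 0 0 0 55;0.055 -0.3 0 0 0 0 55;0.055 -0.3 0 0 0 0 55;0.055 -0.3 0 0 0 0 55;0.055 -0.3 0 0 0 0 55;0.055 -0.3 0 0 0 0 55;0 0 0 0 0 0 55;0 0 0 0 0 0 55;0 0 0 0 0 0 55"
}}

```text
time_s: 25.9
eef_pos: [579.8, -95.0, 171.9]
ee_rot: [0.0, 0.162, 0.987, 0.0]
force: [0.5, 0.4, -1.6]
grip_width: 0.729
grip_force: 60.7
```

Target z 76.3, so 95.5 mm down; pad position was confirmed in the earlier wrist picture.

Request:
{"fn": "drive_tool", "kwargs": {
  "commands": "0.01 -0.01 0 0 0 0 55;0 0 -0.3 0 0 0 55;0 0 -0.3 0 0 0 55;0 0 -0.2 0 0 0 55;0 0 -0.06 0 0 0 55;0 0 -0.04 0 0 0 55;0 0 -0.03 0 0 0 55;0 0 -0.02 0 0 0 55;0 0 0 0 0 0 55;0 0 0 0 0 0 55"
}}

```text
time_s: 26.73
eef_pos: [581.3, -96.6, 77.2]
ee_rot: [0.001, 0.162, 0.987, -0.0]
force: [-0.5, -1.0, -2.0]
grip_width: 0.727
grip_force: 60.8
```

Request:
{"fn": "drive_tool", "kwargs": {
  "commands": "0 0 -0.01 0 0 0 55;0 0 0 0 0 0 55;0 0 0 0 0 0 70;0 0 0 0 0 0 85;0 0 0 0 0 0 100;0 0 0 0 0 0 100;0 0 0 0 0 0 100;0 0 0.1 0 0 0 100;0 0 0.3 0 0 0 100;0 0 0.35 0 0 0 100;0 0 0.35 0 0 0 100;0 0.3 0.2 0 0 0 100;0 0.35 0 0 0 0 100;0 0.35 0 0 0 0 100;0 0.35 0 0 0 0 100;0 0.35 0 0 0 0 100;0 0.35 0 0 0 0 100;0 0 0 0 0 0 100;0 0 0 0 0 0 100"
}}

```text
time_s: 28.32
eef_pos: [580.8, 110.0, 206.0]
ee_rot: [0.0, 0.161, 0.987, -0.0]
force: [0.8, -0.6, -0.3]
grip_width: 1.0
grip_force: 0.0
```

Run:
```python
from h import *
st(); t=cam('top'); s=cam('side')
a=np.linspace(0,2*np.pi,40)
def draw(c,w,o,S):
    def ring(x,y,z,r,n=40,ph=0):
        b=np.radians(ph)+np.linspace(0,2*np.pi,n,endpoint=False)
        u=(proj(c,np.c_[x+r*np.cos(b),y+r*np.sin(b),0*b+z])-o)*S; cv2.polylines(w,[np.int32(u)],True,(255,0,255),1)
    ring(624,-241,102,28.3*.97,4,45+11); ring(437,-141,128,29); ring(481,-285,80,31/np.cos(np.pi/6),6,11.7); ring(581,-96,78,32); ring(581,-96,54,54); ring(531,-190,145,27)
out=[]
for c,(x0,y0,ww,hh) in((t,(250,130,165,155)),(s,(180,190,175,155))):
    S=2.4 if c is t else 2.2; w=cv2.resize(c['pixels'][y0:y0+hh,x0:x0+ww],None,fx=S,fy=S,interpolation=cv2.INTER_CUBIC); draw(c,w,np.array([x0,y0]),S); out.append(cv2.copyMakeBorder(w,0,400-w.shape[0],0,0,0))
cv2.imwrite('pics/end.png',np.hstack(out))
```

```text
t 28.32 tcp [580.8 110.  206. ] yaw_y 71.5 z [ 0.001 -0.    -1.   ] F [ 0.8 -0.6 -0.3] w 1.0 gf 0.0
```

View pics/end.png

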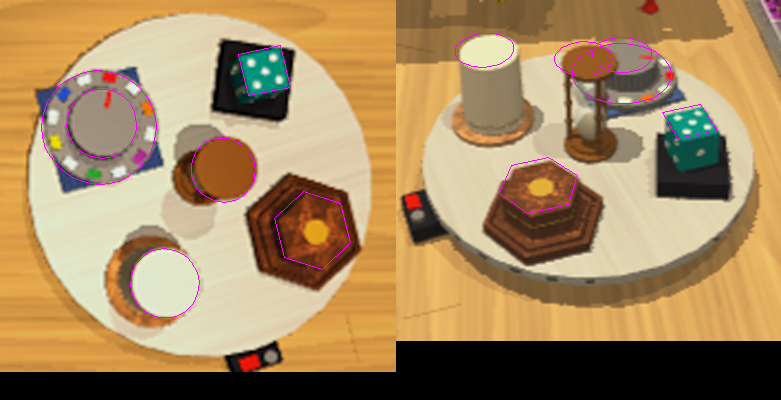

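The final picture shows every piece on its stand, with the predicted outlines matching in both views. The case top sits at its seated height, and the hourglass has not moved.

```bash
python3 -c "
from rig import finish_job
print(finish_job())"
```

```text
the job is handed in; nothing more can be done
None
```

All four pieces are on their stands and released, the hourglass is still standing in place, and I handed the job in at about 28 s of the 106 s allowed; the hand-in returned no verdict, so I judge this from the final camera views.

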